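# Put the harmonica in the lower tier of the gig box

## Robot

A 7-joint arm with a two-finger parallel gripper is mounted at the origin on a cart in front of the work surface, level with it; the furniture and walls round the work are solid. World frame = base frame: x ahead of the robot, y to its left, z up, the work surface at z = 0. Lengths are in m, angles in rad, forces in N, time in s.
With the tool pointing down it reaches from about 0.4 to 0.9 m from the base axis. Payload 5.6 kg.
Tool frame: the origin (TCP) lies between the finger pads; the fingertips stand 22 mm ahead of it and the grasp point (between the pads) lies 3 mm ahead of it (ctrl.tip_reach is the distance from the TCP to the fingertips, in m); z points along the fingers, y is the line along which they close (so a half turn about z gives the same grasp; the last joint's range is limited). The gripper opens to 92 mm and grips with 3 to 60 N. Pads are 20 mm wide; open, the fingers measure 128 mm over their backs; the gripper's body (75 mm by 189 mm) begins 69 mm behind the grasp point.
Start: joints at [1.144, 0.468, -0.012, 1.603, 0.006, 1.071, -0.056], TCP at [0.243, -0.603, 0.237] pointing down, gripper open.
Joint ranges: [-2.53, 2.53], [-0.31, 2.02], [-1.57, 1.55], [0.28, 2.44], [-1.29, 4.43], [0.15, 1.84], [-2.92, 2.92]. Speed limits (rad/s): [2.57, 2.57, 3.14, 3.14, 3.14, 3.14, 3.14].

## Interface

Orientations are given as a unit quaternion [w, x, y, z].
In Python, from station import ctrl gives the robot as it stands.
- The arm moves only by the tool servo_tool, never from a script. Its argument "increments" is a list that holds one entry, the list of rows, each a list of 7 numbers: the closure, from -1 (fully open) to 1 (shut), then the shift along the tool's x, y, z scaled (see below), then the turn, a rotation vector about the tool's x, y, z scaled (see below). In form: [[[gripper, x, y, z, ax, ay, az], ...]]. A call has 1 to 8 rows; each row shifts and turns the commanded pose from where the row before left it, along the tool's axes as they then stand; what a row does not reach is not made up. The controller multiplies each number of a shift by 75 mm and each number of a turn by 2 rad. A row lasts 1/10 s, in which the tool goes at most 50 mm and 8.59 degrees, less where a joint would pass 70% of its speed; a pose out of reach is approached as far as the arm can. A call with a number of a shift or a turn outside -1 to 1 is refused whole. A call with a gripper value outside its range is refused whole. The fingers move at their own pace and stop on an object; the grip force is fixed at half the most. Time passes only in rows, so rows that do not move let the fingers close. It gives the time, the measured TCP pose, the force, the opening and the grip force at its end, in the units of the state.
- ctrl.state(): the state, without advancing time (a new reading comes with each control period).
- ctrl.read_camera(name): name is "scene" or "top"; returns the picture (400x640x3 uint8, red, green, blue); there is no depth.
- ctrl.calibration(name): a dict with "intrinsics" (3x3 intrinsics, pixels), "dist" ([k1, k2, p1, p2, k3] as OpenCV has them; the pictures are not rectified), "rvec" (rotation vector, rad) and "tvec" (3), from world to camera coordinates, as OpenCV has them. Camera axes: x right, y down, z forward; pixel columns grow to the right and rows downward; lengths in m; the calibration is good to about 2 mm. A picture is of the moment at which its call begins. calibration takes no time and is no camera call.
- ctrl.sign_off(): hands the job in; it is judged then, once.
Trained networks look in the newest picture that a camera, given by its name, has taken for a name from the list of things; names that differ only in an ending like _2 or _b are one class to them, and where a whole thing is asked for, a point or a joint stands for the part that bears it (a point fixed in the world has none). Each returns a list of dicts, best first, with "p" (0 to 1); they miss things now and then, are a little off and sometimes report something else, mostly with a low value. They report only what shows in the picture. A call takes as long as a camera call. They do not tell look-alikes from the thing itself.
- ctrl.search_frame(camera, name): "centre" ([x, y, z] in m, in the coordinates of the camera as it stood for that picture, good to about 4 mm: the middle of the surface that is visible of it).
- ctrl.spot_point(camera, name): "centre" ([x, y, z] in m, in the coordinates of the camera as it stood for that picture, good to about 4 mm: a listed point, or the origin of a listed thing).
The state is a dict: "t": time; "joint_pos": joint angles; "qd": joint speeds; "effort": joint torques, N m; "position": TCP position; "ee_rot": TCP orientation; "wrist_force": force on the tool from outside, world axes, zero at the start; "ft_torque": the same for the moment, N m; "finger_gap": opening from 0.0 (shut) to 1.0 (fully open); "gripper_force": force on a finger pad.
Only numpy, scipy, OpenCV 4.12 (cv2) and the standard library are available. Lean on these libraries where they do the work, as an engineer would, in place of code of your own. Each camera call takes 0.05 s, during which the arm holds its last target. There are 200 camera calls.

## Task

The harmonica lying on the desk belongs in the lower tier of the gig box. Squeeze the two side tabs on the front tongue of the box's hinged flap towards each other to free it and swing the flap well up, lay the harmonica flat in the lower bay that is empty (the other one holds the capo), then swing the flap back down until it is fully shut and latched. Leave the capo in its bay, and do not disturb the gold jack adapter in the upper tray or the glass slide and the clip-on tuner that stand on the desk.

Things in the scene. Friction and masses are not known exactly. Their poses are not given: they have to be found in the camera images.
- gig_box: grey two-tier box fixed to the desk; x points away from the robot, to the hinge side. Origin under the flap-covered well, at desk height. Spans x -63..63, y -90..146 mm, walls 4 mm thick, 46 high. Well: x -59..59, y -86..86, floor at 4 mm; a divider 20 mm high at y=0 makes two lower bays, 118 (x) by 84 mm (y), centred at y -44 and 44. Upper tray: y 90..142, floor at 30 mm
- flap (a joint): black flap (114 x 168 x 4 mm) covering the well, level with the wall tops, hinged along the box's y at the far wall. 0 = shut, grows as the front edge rises, stop at 1.9 (leaning back). Stiff hinge (0.16 N m): stays at any angle. The tabs' barbs catch under the edges of a notch in the front wall (0.016 play): let the tabs go below 0.01, or snap it shut with about 6 N down on the tongue
- flap_hinge (a point): point on the flap's hinge line at mid width: box x = 61 mm, 44 mm above the desk; y is the hinge axis, axes turn with the flap (as the box's when shut)
- flap_pinch (a point): point midway between the two tabs; box x = -83 mm, 41 mm above the desk when shut; 144 mm from the hinge line and 3 mm below it; moves with the flap. It lies on the tongue (18 mm wide), which sticks 30 mm out of the front wall. The tabs' discs face outward along y 25 mm either side, so fingers closing along y can pivot on them. The wide plate begins 27 mm hingeward
- tab_l (a joint): left (+y) white squeeze tab, a disc of 16 mm diameter on the tongue's side; 0 = out (latching), 0.006 m = fully in, frees the flap from 0.0045. Spring 1.2 N (out) to 3.6 N (in), springs out when let go. Over both discs: 50 mm out, 38 mm pressed
- tab_r (a joint): the right (-y) white squeeze tab, the mirror image of tab_l: 0 = out (latching), 0.006 m = pressed in
- pad_free: grey felt pad (108 x 74 x 2 mm, axes as the box's) on the floor of the EMPTY lower bay; which of the two bays it is varies. Fixed; origin under its centre, its top 6 mm above the desk. It shows where the harmonica goes: long side along the pad's x
- pad_used: the same felt pad on the floor of the other bay, under the capo
- harmonica: ten-hole harmonica with a light metal cover, 26 x 100 x 19 mm, lying flat on the desk to the right of the box; origin under its centre, y along its length, z up; 0.07 kg
- capo: grey metal spring capo, 42 x 90 x 14 mm, lying in one lower bay under the flap; origin under its centre, y along its length
- jack_adapter_gold: gold-coloured jack adapter, 13 x 51 x 13 mm, lying in the upper tray; bystander, origin under its centre
- slide_glass: glass guitar slide, tube 26 mm wide and 60 mm tall standing on the desk near the console; bystander, origin under its centre
- tuner_clip: small black clip-on tuner, 24 x 45 x 10 mm, lying near the desk's front edge; bystander, origin under its centre
Mind the look-alikes: they are no part of the job. What is meant by the harmonica is not green, and is the larger of those in its own colour.

How it is judged:
By the outcome, as a careful person would: the job done as asked, in the order asked, and still so for the second after the job is handed in, with the robot touching nothing.
It also fails if it takes over 72 s, if anything falls off the work surface, if the arm or the gripper's body presses on something with over 40 N, if the wrist force passes 120 N, or if a joint passes its speed limit or range.

## Working session

There is one attempt and no reset: what is moved stays moved. The work goes in short steps, Python scripts to look and compute and a tool call to move; the robot and the scene stay as the last step left them, time stands still between calls to the robot, and variables do not carry over. Pictures are saved under pics/ and viewed, at most 10 in all, crops included, and the job is handed in when it is done.

Besides the shell and the picture viewer there is one more tool, called by a JSON object that holds its "fn" and its "kwargs", one argument or row to a line. servo_tool: Moves the arm, as the interface text tells. Shifts and turns lie within -1 to 1; 1 stands for 75 mm of shift or 2 rad of turn. Its arguments: {"type":"object","properties":{"increments":{"type":"array"}},"required":["increments"]}

```bash
mkdir -p pics
cat > h.py <<'E'
import numpy as np, cv2
from station import ctrl
from scipy.spatial.transform import Rotation as R
def w(cam,p):
    c=ctrl.calibration(cam); M=cv2.Rodrigues(np.array(c['rvec'],float))[0]
    return M.T@(np.array(p)-np.array(c['tvec']).ravel())
def pix(cam,P):
    c=ctrl.calibration(cam)
    return cv2.projectPoints(np.array([P],float),np.array(c['rvec'],float),np.array(c['tvec'],float),np.array(c['intrinsics']),np.array(c['dist'],float))[0].ravel().round()
def ray(cam,u,v,z):
    c=ctrl.calibration(cam); M=cv2.Rodrigues(np.array(c['rvec'],float))[0]
    q=cv2.undistortPoints(np.array([[[u,v]]],float),np.array(c['intrinsics']),np.array(c['dist'],float)).ravel()
    d=M.T@np.array([q[0],q[1],1]); o=-M.T@np.array(c['tvec']).ravel()
    return o+d*(z-o[2])/d[2]
def shot(cam,name,crop=None,s=1):
    im=ctrl.read_camera(cam)
    if crop: im=im[crop[1]:crop[3],crop[0]:crop[2]]
    im=cv2.resize(im,None,fx=s,fy=s,interpolation=cv2.INTER_CUBIC)
    cv2.imwrite(f'pics/{name}.png',im[:,:,::-1])
def find(cam,names,f='spot_point',n=3):
    for k in names:
        for d in getattr(ctrl,f)(cam,k)[:n]:
            P=w(cam,d['centre']); print(cam,f,k,round(d['p'],2),P.round(4),pix(cam,P))
E
python3 - <<'E'
from h import *
for c in('scene','top'):
    shot(c,c+'0')
    find(c,['gig_box','flap_hinge','flap_pinch','pad_free','pad_used','harmonica','capo','jack_adapter_gold','slide_glass','tuner_clip'])
print(ctrl.state())
E
```

```text
scene spot_point gig_box 0.79 [ 0.5272  0.1549 -0.0007] [258. 250.]
scene spot_point gig_box 0.68 [0.4459 0.1451 0.0423] [285. 256.]
scene spot_point flap_hinge 0.67 [0.585  0.1637 0.0448] [234. 225.]
scene spot_point flap_pinch 0.95 [0.4437 0.144  0.0474] [286. 255.]
scene spot_point harmonica 0.76 [ 5.291e-01 -2.129e-01  5.000e-04] [362. 166.]
scene spot_point harmonica 0.68 [ 4.517e-01 -3.016e-01  3.000e-04] [406. 162.]
scene spot_point harmonica 0.66 [ 5.081e-01 -1.032e-01  4.000e-04] [341. 191.]
scene spot_point jack_adapter_gold 0.69 [0.4858 0.2669 0.0313] [226. 286.]
scene spot_point slide_glass 0.7 [ 6.604e-01 -1.720e-01 -2.000e-04] [315. 152.]
scene spot_point tuner_clip 0.49 [ 0.3751 -0.0687 -0.0014] [375. 227.]
top spot_point gig_box 0.86 [ 0.5241  0.1596 -0.0065] [250. 204.]
top spot_point flap_hinge 0.71 [0.5829 0.1616 0.0441] [247. 174.]
top spot_point flap_pinch 0.62 [0.4435 0.1443 0.0375] [252. 236.]
top spot_point harmonica 0.91 [ 0.5265 -0.209  -0.0025] [406. 205.]
top spot_point harmonica 0.71 [ 4.467e-01 -3.023e-01  1.000e-04] [448. 239.]
top spot_point jack_adapt
[... 160 characters left out ...]
  0.46751234, -0.01159082,  1.60271859,  0.00599624,
        1.0713822 , -0.05628389]), 'qd': array([-1.66169848e-03, -6.97051519e-04, -2.35261534e-04, -8.67184499e-04,
       -6.84468793e-05,  3.93079151e-04, -1.54972569e-03]), 'effort': array([ 3.76111384e-04, -5.20433772e+01, -1.21902366e-02, -2.44058222e+01,
       -5.66602894e-02,  1.12243908e-02, -4.08315736e-05]), 'position': array([ 0.2433395 , -0.60273328,  0.23657664]), 'ee_rot': array([ 1.17446440e-05,  9.81650992e-01,  1.90686468e-01, -1.78651364e-05]), 'wrist_force': array([ 0.28337278,  0.43978219, -0.56930671]), 'ft_torque': array([-0.01407741,  0.0064697 ,  0.01145584]), 'gripper_force': 0.0, 'finger_gap': 1.0028484807364166}
```

Run:
```python
import cv2,numpy as np
a=[cv2.imread(f'pics/{c}0.png') for c in('scene','top')]
print(a[0].shape,a[1].shape)
```

```text
(400, 640, 3) (400, 640, 3)
```

View pics/scene0.png

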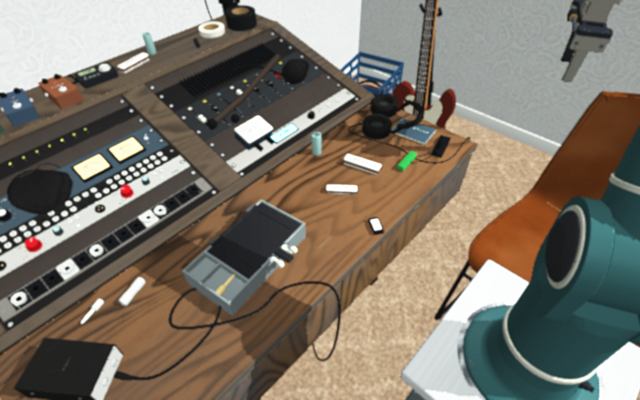

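View pics/top0.png

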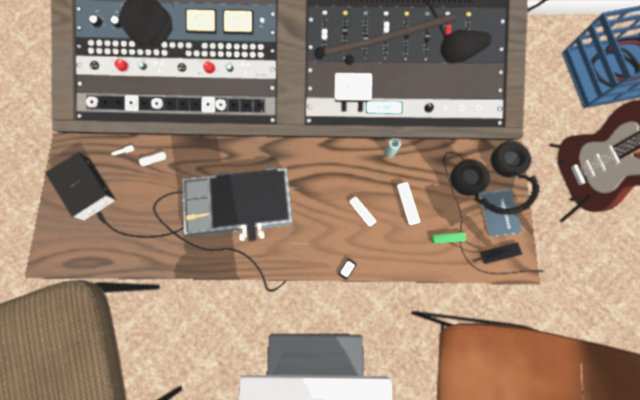

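Scene picture: the box is at about (245,255), with tabs at (287,253). Whites lie at (362,163) and (341,188), with a green one at (407,160). 
Harmonica candidates in top: white small (362,211), white large (408,203), green (449,238). The large white one fits, being not green and the larger of its colour. I'll confirm it in one enlarged crop and measure.

Run:
```python
from h import *
shot('top','top1',(175,155,475,290),2.66)
im=ctrl.read_camera('top')
hsv=cv2.cvtColor(im,cv2.COLOR_RGB2HSV)
m=((hsv[...,1]<50)&(hsv[...,2]>190)).astype(np.uint8)
def rect(m,z,x0,y0,x1,y1):
    mm=np.zeros_like(m); mm[y0:y1,x0:x1]=m[y0:y1,x0:x1]
    for c in cv2.findContours(mm,cv2.RETR_EXTERNAL,cv2.CHAIN_APPROX_NONE)[0]:
        if cv2.contourArea(c)<15: continue
        P=np.array([ray('top',*p,z)[:2] for p in c[:,0]],np.float32)*1000
        print(c[:,0].mean(0).round(),cv2.minAreaRect(P))
print('harm');rect(m,0.015,340,170,430,235)
print('tabs');rect(m,0.041,230,220,275,245)
d=((im.max(2)<60)).astype(np.uint8)
print('flap');rect(d,0.046,205,165,295,232)
c=ctrl.calibration('top');M=cv2.Rodrigues(np.array(c['rvec'],float))[0];print(-M.T@np.array(c['tvec']).ravel())
find('top',['harmonica','flap_pinch','flap_hinge','tab_l','tab_r'],'search_frame')
```

```text
harm
[362. 211.] ((507.0737609863281, -102.48672485351562), (76.71687316894531, 23.125333786010742), 39.18756866455078)
[408. 203.] ((528.1289672851562, -209.76678466796875), (100.25736236572266, 28.134634017944336), 14.188739776611328)
tabs
[243. 232.] ((449.8745422363281, 164.629638671875), (33.27839279174805, 15.232148170471191), 0.7057734131813049)
[261. 228.] ((454.8702087402344, 121.75076293945312), (33.39205551147461, 24.27154541015625), 0.7667202949523926)
flap
[224. 201.] ((522.7117919921875, 210.09515380859375), (113.61198425292969, 54.70504379272461), 8.698890686035156)
[0.32484897 0.00208457 0.88016058]
top search_frame harmonica 0.63 [ 0.4467 -0.2991  0.0158] [449. 238.]
top search_frame harmonica 0.6 [ 0.5278 -0.2075  0.0136] [407. 203.]
top search_frame harmonica 0.57 [ 0.4999 -0.1077  0.011 ] [364. 215.]
top search_frame flap_pinch 0.73 [0.5264 0.1534 0.0404] [250. 199.]
top search_frame flap_hinge 0.56 [0.5198 0.1504 0.0438] [251. 201.]
top search_frame tab_l 0.62 [0.4493 0.126  0.0424] [260. 233.]
top search_frame tab_l 0.5 [0.4442 0.1655 0.0382] [242. 235.]
top search_frame tab_r 0.62 [0.4493 0.126  0.0424] [260. 233.]
top search_frame tab_r 0.5 [0.4442 0.1655 0.0382] [242. 235.]
```

View pics/top1.png

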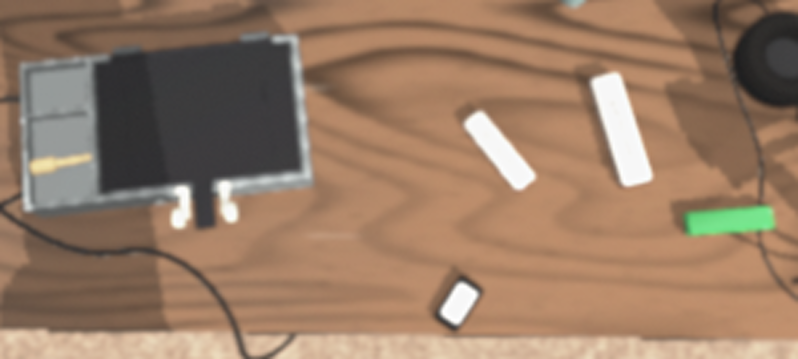

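Crop: the large white harmonica at (622,130), i.e. top px (408,203), is confirmed. It measures 100 x 28 mm, while the other white is 77 mm and the third is green. The tab discs are at crop (178,215) and (230,208). Next I refine the box pose.

Run:
```python
from h import *
g=lambda u,v:(175+u/2.66,155+v/2.66)
for n,u,v,z in[('farL',22,65,.046),('farR',297,37,.046),('flapFL',103,192,.046),('flapFR',303,172,.046),('flapFarL',94,62,.046),('tabL',178,217,.041),('tabR',231,209,.041)]:
    print(n,ray('top',*g(u,v),z).round(4))
# predicted box outline for a pose, drawn on both views
def draw(x,y,a):
    o=[]
    for cam in('scene','top'):
        im=ctrl.read_camera(cam)[:,:,::-1].copy(); s=3
        im=cv2.resize(im,None,fx=s,fy=s,interpolation=cv2.INTER_CUBIC)
        B=lambda p:(pix2(cam,[x+p[0]*np.cos(a)-p[1]*np.sin(a),y+p[0]*np.sin(a)+p[1]*np.cos(a),p[2]])*s).astype(int)
        q=np.array([B(p) for p in[(-.063,-.09,.046),(.063,-.09,.046),(.063,.146,.046),(-.063,.146,.046)]])
        cv2.polylines(im,[q],True,(0,0,255),1)
        for p in[(-.083,.025,.041),(-.083,-.025,.041)]: cv2.circle(im,tuple(B(p)),4,(0,255,0),1)
        o.append(im)
    cv2.imwrite('pics/fit.png',np.hstack([o[0][570:960,520:940],o[1][480:750,520:900][:390] if 0 else cv2.copyMakeBorder(o[1][480:750,520:900],0,120,0,0,cv2.BORDER_CONSTANT)]))
def pix2(cam,P):
    c=ctrl.calibration(cam)
    return cv2.projectPoints(np.array([P],float),np.array(c['rvec'],float),np.array(c['tvec'],float),np.array(c['intrinsics']),np.array(c['dist'],float))[0].ravel()
draw(.5255,.155,.125)
```

```text
farL [0.568  0.3044 0.046 ]
farR [0.5967 0.0722 0.046 ]
flapFL [0.46   0.2276 0.046 ]
flapFR [0.479  0.0633 0.046 ]
flapFarL [0.5716 0.244  0.046 ]
tabL [0.4408 0.1657 0.041 ]
tabR [0.448  0.1223 0.041 ]
```

View pics/fit.png

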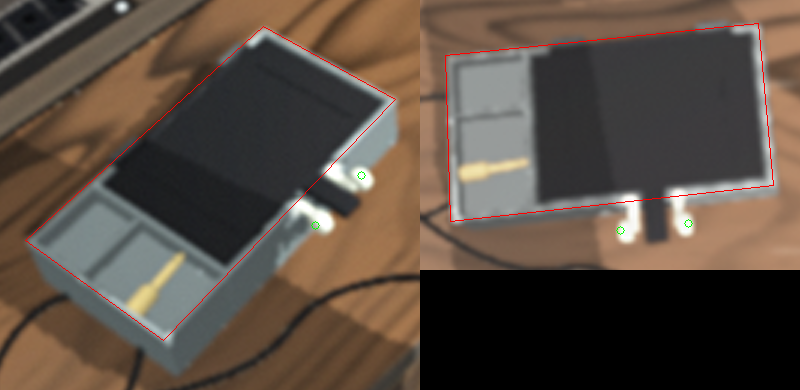

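The fit overlay shows the outline and the predicted discs lying on the image: top (627,230) and (683,225), scene (320,220) and (360,178), all within about 2 mm. Box pose is (0.5255, 0.155), yaw 0.125. Now moving.

{"fn": "servo_tool", "kwargs": {
  "increments": [
    [[-1,0,0,0,0,0,0.065],[-1,0,0,0,0,0,0.065],[-1,0.5,-0.4,0,0,0,0],[-1,0.5,-0.4,0,0,0,0],[-1,0.5,-0.4,0,0,0,0],[-1,0.5,-0.4,0,0,0,0],[-1,0.5,-0.4,0,0,0,0],[-1,0.5,-0.4,0,0,0,0]]
  ]
}}

```text
t: 2.35
position: [0.4456, -0.3949, 0.2369]
ee_rot: [0.0, 0.998, 0.062, 0.0]
wrist_force: [0.2, -0.2, -0.1]
finger_gap: 0.993
gripper_force: 0.0
```

{"fn": "servo_tool", "kwargs": {
  "increments": [
    [[-1,0.05,-0.6,0,0,0,0],[-1,0.05,-0.6,0,0,0,0],[-1,0.05,-0.6,0,0,0,0],[-1,0.05,-0.6,0,0,0,0],[-1,0.05,-0.6,0,0,0,0],[-1,0.05,-0.6,0,0,0,0],[-1,0.05,-0.6,0,0,0,0],[-1,0.05,-0.6,0,0,0,0]]
  ]
}}

```text
t: 3.15
position: [0.4295, -0.0337, 0.237]
ee_rot: [0.0, 0.998, 0.062, 0.001]
wrist_force: [1.3, -0.6, -0.0]
finger_gap: 1.0
gripper_force: 0.0
```

```bash
cat >> h.py <<'E'
def go(bx,by,z,a=.125,o=(.5255,.155)):
    "remaining move to box-frame target, in tool units"
    s=ctrl.state(); Rt=R.from_quat(np.roll(s['ee_rot'],-1)).as_matrix()
    T=np.array([o[0]+bx*np.cos(a)-by*np.sin(a),o[1]+bx*np.sin(a)+by*np.cos(a),z])
    print('t',s['t'],'pos',s['position'].round(4),'shift units',(Rt.T@(T-s['position'])/.075).round(3))
    x=np.array([np.cos(a),np.sin(a),0]); y=np.array([np.sin(a),-np.cos(a),0])
    D=np.stack([x,y,[0,0,-1]],1); print('turn units',(R.from_matrix(Rt.T@D).as_rotvec()/2).round(4),'gap',s['finger_gap'],'gf',s['gripper_force'],'F',s['wrist_force'].round(1))
E
python3 -c "
from h import *
go(-.083,0,.13)"
```

```text
t 3.15 pos [ 0.4295 -0.0337  0.237 ] shift units [ 0.472 -2.338  1.426]
turn units [ 0.0003 -0.0005 -0.0008] gap 0.9996327531430039 gf 0.0 F [ 1.3 -0.6 -0. ]
```

{"fn": "servo_tool", "kwargs": {
  "increments": [
    [[-1,0.1,-0.47,0.28,0,0,0],[-1,0.1,-0.47,0.28,0,0,0],[-1,0.09,-0.47,0.28,0,0,0],[-1,0.09,-0.47,0.28,0,0,0],[-1,0.09,-0.46,0.28,0,0,0],[-1,0,0,0,0,0,0],[-1,0,0,0,0,0,0]]
  ]
}}

```text
t: 3.85
position: [0.4427, 0.1435, 0.1312]
ee_rot: [0.0, 0.998, 0.063, -0.001]
wrist_force: [-0.3, 0.2, 0.2]
finger_gap: 0.998
gripper_force: 0.0
```

```bash
python3 -c "
from h import *
go(-.083,0,.044)"
```

```text
t 3.85 pos [0.4427 0.1435 0.1312] shift units [ 0.009 -0.015  1.163]
turn units [0.0001 0.0006 0.0003] gap 0.99834048791121 gf 0.0 F [-0.3  0.2  0.2]
```

Descend, then close and hold.

{"fn": "servo_tool", "kwargs": {
  "increments": [
    [[-1,0,0,0.39,0,0,0],[-1,0,0,0.39,0,0,0],[-1,0,0,0.38,0,0,0],[-1,0,0,0,0,0,0],[-0.3,0,0,0,0,0,0],[1,0,0,0,0,0,0],[1,0,0,0,0,0,0],[1,0,0,0,0,0,0]]
  ]
}}

```text
t: 4.65
position: [0.4439, 0.1431, 0.0457]
ee_rot: [-0.0, 0.998, 0.062, 0.001]
wrist_force: [0.2, -0.2, 0.3]
finger_gap: 0.677
gripper_force: 0.0
```

{"fn": "servo_tool", "kwargs": {
  "increments": [
    [[1,0,0,0,0,0,0],[1,0,0,0,0,0,0],[1,0,0,0,0,0,0]]
  ]
}}

```text
t: 4.95
position: [0.4433, 0.1434, 0.0449]
ee_rot: [-0.0, 0.998, 0.062, 0.0]
wrist_force: [-0.5, 2.5, 3.0]
finger_gap: 0.416
gripper_force: 4.9
```

Run:
```python
from h import *
go(-.083,0,.044)
# arc plan: pinch r at angle th; tool stays vertical
r=np.hypot(144,3);a0=np.arctan2(-3,-144)
th=np.arange(0,1.71,.1); P=np.stack([r*np.cos(a0-th),r*np.sin(a0-th)],1)
d=np.diff(P,axis=0)/75
print(np.c_[th[1:],d[:,0],-d[:,1]].round(3))
```

```text
t 4.95 pos [0.4433 0.1434 0.0449] shift units [-0.001 -0.016  0.012]
turn units [-0.0002 -0.0003 -0.0006] gap 0.41588158136102577 gf 4.9071672186255455 F [-0.5  2.5  3. ]
[[ 0.1    0.006 -0.192]
 [ 0.2    0.025 -0.19 ]
 [ 0.3    0.044 -0.187]
 [ 0.4    0.062 -0.182]
 [ 0.5    0.08  -0.175]
 [ 0.6    0.097 -0.166]
 [ 0.7    0.113 -0.155]
 [ 0.8    0.128 -0.143]
 [ 0.9    0.142 -0.13 ]
 [ 1.     0.154 -0.115]
 [ 1.1    0.164 -0.099]
 [ 1.2    0.174 -0.082]
 [ 1.3    0.181 -0.064]
 [ 1.4    0.186 -0.046]
 [ 1.5    0.19  -0.027]
 [ 1.6    0.192 -0.008]
 [ 1.7    0.192  0.011]]
```

Tabs are pressed (38 mm). Swing the flap up.

{"fn": "servo_tool", "kwargs": {
  "increments": [
    [[1,0,0,0,0,0,0],[1,0.01,0,-0.19,0,0,0],[1,0.025,0,-0.19,0,0,0],[1,0.045,0,-0.185,0,0,0],[1,0.06,0,-0.18,0,0,0],[1,0.08,0,-0.175,0,0,0],[1,0,0,0,0,0,0]]
  ]
}}

```text
t: 5.65
position: [0.4587, 0.1459, 0.1141]
ee_rot: [-0.0, 0.998, 0.062, -0.001]
wrist_force: [-3.2, 2.4, -0.2]
finger_gap: 0.347
gripper_force: 30.0
```

Run:
```python
from h import *
go(-.083+.0165,0,.045+.069)
find('top',['flap_pinch']);find('scene',['flap_pinch'])
```

```text
t 5.65 pos [0.4587 0.1459 0.1141] shift units [ 0.013 -0.01   0.002]
turn units [-0.0002  0.0007 -0.0004] gap 0.3473079867188081 gf 30.001064836978912 F [-3.2  2.4 -0.2]
top spot_point flap_pinch 0.62 [0.4465 0.1473 0.0391] [251. 234.]
scene spot_point flap_pinch 0.71 [0.4412 0.1464 0.0428] [286. 257.]
```

Run:
```python
from h import *
ctrl.read_camera('top');find('top',['flap_pinch'])
shot('scene','lift',(180,180,340,300),4)
find('scene',['flap_pinch','flap_hinge'])
```

```text
scene spot_point flap_pinch 0.75 [0.4572 0.148  0.1139] [277. 231.]
scene spot_point flap_hinge 0.76 [0.584  0.1604 0.0419] [236. 225.]
```

View pics/lift.png

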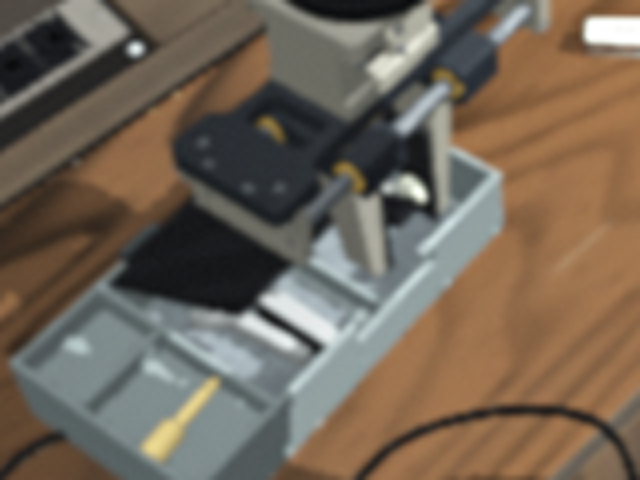

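The picture shows the flap raised with the gripper on the tabs. The left (+y) bay near crop (280,330) holds the grey capo, and the right bay looks empty. Continuing the arc.

{"fn": "servo_tool", "kwargs": {
  "increments": [
    [[1,0.1,0,-0.165,0,0,0],[1,0.115,0,-0.155,0,0,0],[1,0.13,0,-0.145,0,0,0],[1,0.14,0,-0.13,0,0,0],[1,0.155,0,-0.115,0,0,0],[1,0.165,0,-0.1,0,0,0],[1,0.175,0,-0.08,0,0,0],[1,0.18,0,-0.065,0,0,0]]
  ]
}}

```text
t: 6.8
position: [0.5444, 0.157, 0.1853]
ee_rot: [-0.0, 0.998, 0.062, -0.002]
wrist_force: [-4.8, 3.2, 2.6]
finger_gap: 0.348
gripper_force: 30.0
```

{"fn": "servo_tool", "kwargs": {
  "increments": [
    [[1,0.185,0,-0.045,0,0,0],[1,0.19,0,-0.025,0,0,0],[1,0.19,0,-0.01,0,0,0],[1,0.19,0,0.01,0,0,0],[1,0,0,0,0,0,0]]
  ]
}}

```text
t: 7.3
position: [0.6033, 0.1646, 0.1906]
ee_rot: [-0.001, 0.998, 0.062, 0.001]
wrist_force: [-0.5, 3.8, 4.1]
finger_gap: 0.348
gripper_force: 30.0
```

Run:
```python
from h import *
go(.08,0,.19)
```

```text
t 7.3 pos [0.6033 0.1646 0.1906] shift units [ 0.021 -0.003  0.008]
turn units [-0.0011 -0.001  -0.0004] gap 0.34781544244633894 gf 30.004962980747223 F [-0.5  3.8  4.1]
```

{"fn": "servo_tool", "kwargs": {
  "increments": [
    [[-1,0,0,0,0,0,0],[-1,0,0,0,0,0,0],[-1,0,0,0,0,0,0],[-1,0,0,0,0,0,0],[-1,0,0,0,0,0,0],[-1,0,0,-0.4,0,0,0],[-1,0,0,-0.5,0,0,0],[-1,-0.4,0.4,-0.1,0,0,0]]
  ]
}}

```text
t: 8.1
position: [0.5786, 0.1335, 0.2691]
ee_rot: [-0.002, 0.998, 0.064, 0.004]
wrist_force: [0.3, -0.2, 1.3]
finger_gap: 0.997
gripper_force: 0.0
```

{"fn": "servo_tool", "kwargs": {
  "increments": [
    [[-1,-0.2,0.6,0,0,0,0],[-1,-0.1,0.62,0,0,0,0],[-1,0,0.62,0,0,0,0],[-1,0,0.62,0,0,0,0],[-1,0,0.62,0,0,0,0]]
  ]
}}

```text
t: 8.6
position: [0.5814, -0.1052, 0.2654]
ee_rot: [0.0, 0.998, 0.061, -0.0]
wrist_force: [1.3, 0.9, 0.3]
finger_gap: 0.999
gripper_force: 0.0
```

Run:
```python
from h import *
shot('scene','open_s',(160,120,330,300),3)
find('scene',['flap_pinch','flap_hinge','pad_free','pad_used','capo','gig_box'],n=2)
shot('top','open_t')
find('top',['flap_pinch','pad_free','pad_used','capo','harmonica'],n=2)
a,b=cv2.imread('pics/open_s.png'),cv2.imread('pics/open_t.png')
b=cv2.resize(b[150:260,170:310],None,fx=2,fy=2)
cv2.imwrite('pics/open.png',np.hstack([a,cv2.copyMakeBorder(b,0,540-220,0,0,0)]))
s=ctrl.state();a=.2476  # harmonica long axis
print(s['t'],s['position'])
go(0,0,.2,a,(.528,-.21))
```

```text
scene spot_point flap_pinch 0.57 [0.6021 0.1661 0.194 ] [215. 171.]
scene spot_point flap_hinge 0.81 [0.5839 0.1648 0.0434] [234. 226.]
scene spot_point pad_free 0.83 [0.5293 0.1107 0.0088] [271. 235.]
scene spot_point pad_used 0.74 [0.5186 0.2017 0.0081] [243. 263.]
scene spot_point capo 0.95 [0.5181 0.1956 0.0061] [246. 262.]
top spot_point flap_pinch 0.87 [0.6047 0.1658 0.1845] [233. 142.]
top spot_point flap_pinch 0.55 [ 0.6576 -0.171  -0.0042] [388. 153.]
top spot_point pad_free 0.82 [0.5405 0.1126 0.0023] [270. 197.]
top spot_point pad_used 0.82 [0.5199 0.1996 0.0011] [233. 205.]
top spot_point capo 0.71 [0.5152 0.1983 0.0033] [233. 207.]
top spot_point harmonica 0.91 [ 0.5306 -0.2071 -0.0015] [405. 203.]
top spot_point harmonica 0.72 [ 0.5069 -0.105  -0.0032] [362. 213.]
9.25 [ 0.58213069 -0.10187765  0.26551407]
t 9.25 pos [ 0.5821 -0.1019  0.2655] shift units [-0.896  1.34   0.874]
turn units [ 0.     -0.     -0.0613] gap 0.9973132003627522 gf 0.0 F [ 0.4 -0.2  0.1]
```

View pics/open.png

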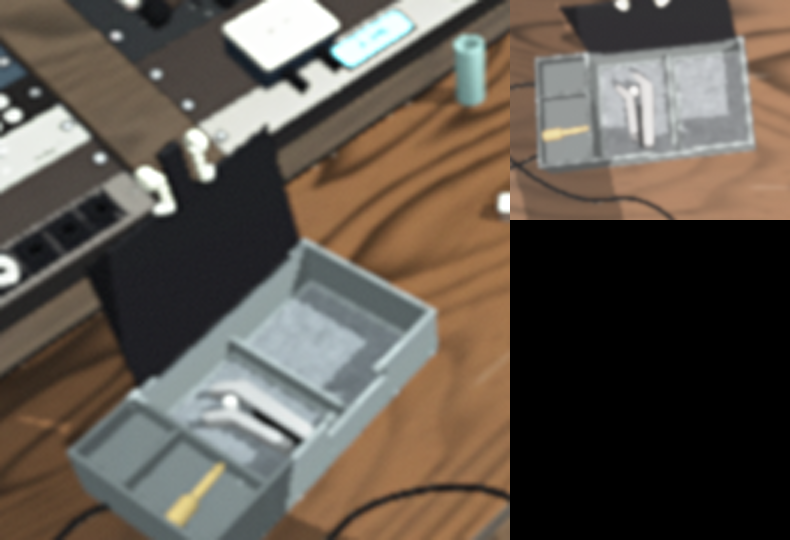

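The flap stands open, leaning back. The capo is in the left bay and the right bay is empty with its pad at world (0.531, 0.111), which agrees with the box pose. Now the harmonica.

{"fn": "servo_tool", "kwargs": {
  "increments": [
    [[-0.3,-0.3,0.45,0.3,0,0,0],[-0.3,-0.3,0.45,0.3,0,0,0],[-0.3,-0.3,0.43,0.3,0,0,0],[-0.3,0,0,0.3,0,0,-0.061],[-0.3,0,0,0.5,0,0,0],[-0.3,0,0,0.3,0,0,0],[-0.3,0,0,0,0,0,0]]
  ]
}}

```text
t: 9.95
position: [0.5252, -0.2091, 0.1124]
ee_rot: [-0.002, 0.992, 0.123, -0.003]
wrist_force: [-0.3, 0.6, -0.5]
finger_gap: 0.649
gripper_force: 0.0
```

Run:
```python
from h import *
go(0,0,.027,.2476,(.528,-.209))
```

```text
t 9.95 pos [ 0.5252 -0.2091  0.1124] shift units [0.042 0.012 1.139]
turn units [-0.0019  0.0026 -0.0008] gap 0.6492965411270062 gf 0.0 F [-0.3  0.6 -0.5]
```

{"fn": "servo_tool", "kwargs": {
  "increments": [
    [[-0.3,0.03,0.01,0.4,0,0,0],[-0.3,0,0,0.4,0,0,0],[-0.3,0,0,0.32,0,0,0],[-0.3,0,0,0,0,0,0],[1,0,0,0,0,0,0],[1,0,0,0,0,0,0],[1,0,0,0,0,0,0],[1,0,0,0,0,0,0]]
  ]
}}

```text
t: 10.75
position: [0.5305, -0.2104, 0.0327]
ee_rot: [0.001, 0.992, 0.123, 0.001]
wrist_force: [0.3, -0.9, -0.1]
finger_gap: 0.322
gripper_force: 0.0
```

{"fn": "servo_tool", "kwargs": {
  "increments": [
    [[1,0,0,0,0,0,0],[1,0,0,0,0,0,0]]
  ]
}}

```text
t: 10.95
position: [0.5303, -0.2103, 0.0324]
ee_rot: [0.0, 0.992, 0.123, 0.001]
wrist_force: [-1.1, -0.0, 6.8]
finger_gap: 0.278
gripper_force: 30.0
```

Run:
```python
from h import *
go(0,0,.027,.2476,(.528,-.209))
```

```text
t 10.95 pos [ 0.5303 -0.2103  0.0324] shift units [-0.026 -0.025  0.072]
turn units [ 0.0004 -0.0005 -0.0009] gap 0.2780005761319918 gf 29.99807059764862 F [-1.1 -0.   6.8]
```

{"fn": "servo_tool", "kwargs": {
  "increments": [
    [[1,0,0,-0.3,0,0,0],[1,0,0,-0.5,0,0,0],[1,0,0,-0.5,0,0,0],[1,0,0,-0.4,0,0,0.061],[1,0,0,0,0,0,0]]
  ]
}}

```text
t: 11.45
position: [0.5324, -0.211, 0.1634]
ee_rot: [0.002, 0.998, 0.061, 0.004]
wrist_force: [-0.5, -0.6, -0.2]
finger_gap: 0.277
gripper_force: 30.0
```

Run:
```python
from h import *
shot('top','held')
shot('scene','helds')
find('top',['harmonica']);find('scene',['harmonica'])
go(0,-.044,.16)
```

```text
top spot_point harmonica 0.69 [ 0.5077 -0.1066 -0.0031] [363. 212.]
top spot_point harmonica 0.64 [ 0.5341 -0.2091  0.1305] [421. 187.]
top spot_point harmonica 0.63 [ 0.446  -0.3019 -0.0008] [448. 240.]
scene spot_point harmonica 0.71 [ 0.527  -0.2119  0.1312] [366. 125.]
scene spot_point harmonica 0.52 [ 0.5116 -0.1028  0.    ] [340. 191.]
scene spot_point harmonica 0.49 [ 0.4538 -0.301   0.0011] [405. 162.]
t 11.65 pos [ 0.5288 -0.2098  0.1576] shift units [ 0.562 -4.245 -0.029]
turn units [-0.0006  0.0012 -0.0002] gap 0.2792184936598609 gf 29.994159042835236 F [ 0.   0.  -0.6]
```

{"fn": "servo_tool", "kwargs": {
  "increments": [
    [[1,0.07,-0.4,0,0,0,0],[1,0.07,-0.6,0,0,0,0],[1,0.07,-0.6,0,0,0,0],[1,0.07,-0.6,0,0,0,0],[1,0.07,-0.6,0,0,0,0],[1,0.07,-0.6,0,0,0,0],[1,0.07,-0.5,0,0,0,0],[1,0.07,-0.34,0,0,0,0]]
  ]
}}

```text
t: 12.45
position: [0.5306, 0.1139, 0.1573]
ee_rot: [-0.0, 0.998, 0.064, -0.002]
wrist_force: [1.3, -0.9, -1.0]
finger_gap: 0.281
gripper_force: 30.0
```

{"fn": "servo_tool", "kwargs": {
  "increments": [
    [[1,0,0,0,0,0,0],[1,0,0,0,0,0,0]]
  ]
}}

```text
t: 12.65
position: [0.5313, 0.1106, 0.1574]
ee_rot: [0.0, 0.998, 0.063, -0.002]
wrist_force: [0.3, -0.4, -0.3]
finger_gap: 0.277
gripper_force: 30.0
```

Run:
```python
from h import *
go(0,-.044,.0385)
```

```text
t 12.65 pos [0.5313 0.1106 0.1574] shift units [ 0.002 -0.011  1.586]
turn units [0.0002 0.0015 0.0002] gap 0.27716861383015456 gf 29.993944466114044 F [ 0.3 -0.4 -0.3]
```

{"fn": "servo_tool", "kwargs": {
  "increments": [
    [[1,0,-0.01,0.4,0,0,0],[1,0,0,0.4,0,0,0],[1,0,0,0.3,0,0,0],[1,0,0,0.2,0,0,0],[1,0,0,0.13,0,0,0],[1,0,0,0.1,0,0,0],[1,0,0,0,0,0,0]]
  ]
}}

```text
t: 13.35
position: [0.532, 0.111, 0.0437]
ee_rot: [0.0, 0.998, 0.062, -0.0]
wrist_force: [-0.1, 0.3, -0.3]
finger_gap: 0.281
gripper_force: 30.0
```

Run:
```python
from h import *
go(0,-.044,.0385)
```

```text
t 13.35 pos [0.532  0.111  0.0437] shift units [-0.012 -0.007  0.069]
turn units [ 0.0001  0.0004 -0.0009] gap 0.28056937312610847 gf 29.994097352027893 F [-0.1  0.3 -0.3]
```

{"fn": "servo_tool", "kwargs": {
  "increments": [
    [[1,0,0,0.03,0,0,0],[1,0,0,0.03,0,0,0],[1,0,0,0,0,0,0],[1,0,0,0,0,0,0]]
  ]
}}

```text
t: 13.75
position: [0.5323, 0.1114, 0.04]
ee_rot: [0.0, 0.998, 0.062, 0.0]
wrist_force: [0.2, -0.3, -0.1]
finger_gap: 0.279
gripper_force: 30.0
```

{"fn": "servo_tool", "kwargs": {
  "increments": [
    [[1,0,0,0.025,0,0,0],[1,0,0,0.015,0,0,0],[1,0,0,0,0,0,0]]
  ]
}}

```text
t: 14.05
position: [0.5326, 0.1115, 0.0384]
ee_rot: [0.0, 0.998, 0.062, 0.0]
wrist_force: [-3.7, -1.1, 13.3]
finger_gap: 0.281
gripper_force: 30.0
```

{"fn": "servo_tool", "kwargs": {
  "increments": [
    [[0.2,0,0,0,0,0,0],[0.2,0,0,0,0,0,0],[0.2,0,0,0,0,0,0],[0.2,0,0,-0.1,0,0,0],[0.2,0,0,-0.3,0,0,0],[0.2,0,0,-0.5,0,0,0],[0.2,0,0,-0.6,0,0,0],[-0.3,0,0,-0.6,0,0,0]]
  ]
}}

```text
t: 14.85
position: [0.5317, 0.1113, 0.1959]
ee_rot: [-0.0, 0.998, 0.062, -0.0]
wrist_force: [1.3, 0.4, 0.2]
finger_gap: 0.463
gripper_force: 0.0
```

{"fn": "servo_tool", "kwargs": {
  "increments": [
    [[-1,0,0,-0.6,0,0,0],[-1,0,0,-0.5,0,0,0],[-1,-0.5,0,0,0,0,0],[-1,-0.5,0,0,0,0,0],[-1,-0.5,0,0,0,0,0],[-1,0,0,0,0,0,0]]
  ]
}}

```text
t: 15.45
position: [0.4165, 0.0969, 0.2769]
ee_rot: [0.001, 0.998, 0.062, -0.001]
wrist_force: [0.6, 0.4, 0.1]
finger_gap: 0.98
gripper_force: 0.0
```

Run:
```python
from h import *
shot('scene','placed',(160,120,330,300),3)
find('scene',['harmonica','flap_pinch','capo'],n=2)
go(.08,0,.28)
```

```text
scene spot_point harmonica 0.77 [ 5.087e-01 -1.040e-01 -2.000e-04] [341. 191.]
scene spot_point harmonica 0.56 [0.5291 0.1102 0.0064] [272. 235.]
scene spot_point flap_pinch 0.56 [0.599  0.164  0.1909] [217. 172.]
scene spot_point capo 0.87 [0.518  0.1981 0.005 ] [245. 263.]
t 15.65 pos [0.4216 0.0977 0.2771] shift units [ 2.536 -0.59  -0.035]
turn units [-0.0001 -0.0006 -0.0008] gap 0.9984422603317589 gf 0.0 F [0.8 0.2 0.7]
```

View pics/placed.png

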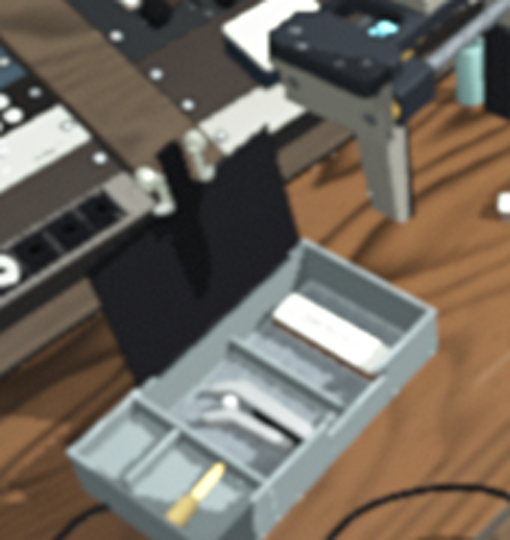

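The harmonica lies flat on the pad in the right bay (crop (330,335)), and the capo and adapter are untouched. Regrip the tabs.

{"fn": "servo_tool", "kwargs": {
  "increments": [
    [[-1,0.5,-0.12,-0.02,0,0,0],[-1,0.5,-0.12,0,0,0,0],[-1,0.5,-0.12,0,0,0,0],[-1,0.5,-0.12,0,0,0,0],[-1,0.5,-0.1,0,0,0,0],[-1,0,0,0,0,0,0],[-1,0,0,0,0,0,0]]
  ]
}}

```text
t: 16.35
position: [0.6017, 0.1641, 0.2765]
ee_rot: [-0.0, 0.998, 0.062, -0.001]
wrist_force: [-0.4, 0.2, 0.6]
finger_gap: 1.001
gripper_force: 0.0
```

Run:
```python
from h import *
go(.0784,0,.19)
```

```text
t 16.35 pos [0.6017 0.1641 0.2765] shift units [ 0.026 -0.006  1.153]
turn units [-0.0002  0.0013 -0.0006] gap 1.0014905611810168 gf 0.0 F [-0.4  0.2  0.6]
```

{"fn": "servo_tool", "kwargs": {
  "increments": [
    [[-1,0.02,0,0.4,0,0,0],[-1,0,0,0.4,0,0,0],[-1,0,0,0.36,0,0,0],[-1,0,0,0,0,0,0],[-1,0,0,0,0,0,0]]
  ]
}}

```text
t: 16.85
position: [0.6024, 0.1638, 0.1918]
ee_rot: [0.0, 0.998, 0.062, -0.0]
wrist_force: [-0.4, 0.3, 0.9]
finger_gap: 0.999
gripper_force: 0.0
```

{"fn": "servo_tool", "kwargs": {
  "increments": [
    [[1,0,0,0,0,0,0],[1,0,0,0,0,0,0],[1,0,0,0,0,0,0],[1,0,0,0,0,0,0],[1,0,0,0,0,0,0],[1,0,0,0,0,0,0],[1,0,0,0,0,0,0]]
  ]
}}

```text
t: 17.55
position: [0.6028, 0.1643, 0.1914]
ee_rot: [-0.0, 0.998, 0.062, 0.0]
wrist_force: [-0.8, 1.7, 2.4]
finger_gap: 0.415
gripper_force: 4.4
```

Run:
```python
from h import *
go(.0784,0,.19)
```

```text
t 17.55 pos [0.6028 0.1643 0.1914] shift units [ 0.008 -0.006  0.019]
turn units [-0.0001 -0.0002 -0.0006] gap 0.41467207834094577 gf 4.438540041446686 F [-0.8  1.7  2.4]
```

Reverse arc.

{"fn": "servo_tool", "kwargs": {
  "increments": [
    [[1,0,0,0,0,0,0],[1,-0.19,0,-0.01,0,0,0],[1,-0.19,0,0.01,0,0,0],[1,-0.19,0,0.025,0,0,0],[1,-0.185,0,0.045,0,0,0],[1,-0.18,0,0.065,0,0,0],[1,-0.175,0,0.08,0,0,0],[1,-0.165,0,0.1,0,0,0]]
  ]
}}

```text
t: 18.35
position: [0.5087, 0.1526, 0.1681]
ee_rot: [-0.0, 0.998, 0.062, 0.002]
wrist_force: [2.9, 1.4, -1.2]
finger_gap: 0.351
gripper_force: 30.0
```

{"fn": "servo_tool", "kwargs": {
  "increments": [
    [[1,-0.155,0,0.115,0,0,0],[1,-0.14,0,0.13,0,0,0],[1,-0.13,0,0.145,0,0,0],[1,-0.115,0,0.155,0,0,0],[1,-0.1,0,0.165,0,0,0],[1,-0.08,0,0.175,0,0,0],[1,0,0,0,0,0,0],[1,0,0,0,0,0,0]]
  ]
}}

```text
t: 19.15
position: [0.4551, 0.1457, 0.1014]
ee_rot: [-0.0, 0.998, 0.062, 0.001]
wrist_force: [3.1, 0.4, -2.7]
finger_gap: 0.349
gripper_force: 30.0
```

Run:
```python
from h import *
go(-.083,0,.045)
```

```text
t 19.15 pos [0.4551 0.1457 0.1014] shift units [-0.16  -0.006  0.751]
turn units [-0.0001 -0.0006 -0.0006] gap 0.34866552208095875 gf 29.99956101179123 F [ 3.1  0.4 -2.7]
```

{"fn": "servo_tool", "kwargs": {
  "increments": [
    [[1,-0.065,0,0.18,0,0,0],[1,-0.05,0,0.185,0,0,0],[1,-0.03,0,0.19,0,0,0],[1,-0.01,0,0.15,0,0,0],[1,0,0,0.06,0,0,0],[1,0,0,0.03,0,0,0],[1,0,0,0,0,0,0]]
  ]
}}

```text
t: 19.85
position: [0.4446, 0.1444, 0.0435]
ee_rot: [0.0, 0.998, 0.062, 0.002]
wrist_force: [-0.9, -1.9, 21.0]
finger_gap: 0.349
gripper_force: 30.0
```

Run:
```python
from h import *
go(-.083,0,.045)
```

```text
t 19.85 pos [0.4446 0.1444 0.0435] shift units [-0.019 -0.005 -0.02 ]
turn units [ 0.0003 -0.0015 -0.0008] gap 0.3494035250297957 gf 30.0035360455513 F [-0.9 -1.9 21. ]
```

Pressed on the stop at 21 N. Release, rise, then press the tongue with closed fingers for certainty.

{"fn": "servo_tool", "kwargs": {
  "increments": [
    [[-1,0,0,0,0,0,0],[-1,0,0,0,0,0,0],[-1,0,0,0,0,0,0],[-1,0,0,0,0,0,0],[-1,0,0,-0.4,0,0,0],[-1,0,0,-0.4,0,0,0],[1,0,0,0,0,0,0],[1,0,0,0,0,0,0]]
  ]
}}

```text
t: 20.65
position: [0.4421, 0.1437, 0.1014]
ee_rot: [0.0, 0.998, 0.062, -0.0]
wrist_force: [0.1, -0.6, -0.6]
finger_gap: 0.72
gripper_force: 0.0
```

{"fn": "servo_tool", "kwargs": {
  "increments": [
    [[1,0,0,0,0,0,0],[1,0,0,0,0,0,0],[1,0,0,0,0,0,0],[1,0,0,0,0,0,0],[1,0,0,0,0,0,0],[1,0,0,0,0,0,0],[1,0,0,0,0,0,0]]
  ]
}}

```text
t: 21.35
position: [0.4426, 0.1441, 0.1015]
ee_rot: [0.0, 0.998, 0.062, -0.0]
wrist_force: [-0.7, 0.4, -0.4]
finger_gap: 0.11
gripper_force: 0.0
```

Run:
```python
from h import *
go(-.083,0,.046+.022)
```

```text
t 21.35 pos [0.4426 0.1441 0.1015] shift units [ 0.008 -0.006  0.447]
turn units [ 0.      0.0001 -0.0006] gap 0.11003490599546877 gf 0.0 F [-0.7  0.4 -0.4]
```

{"fn": "servo_tool", "kwargs": {
  "increments": [
    [[1,0,0,0,0,0,0],[1,0,0,0.2,0,0,0],[1,0,0,0.15,0,0,0],[1,0,0,0.06,0,0,0],[1,0,0,0.04,0,0,0],[1,0,0,0.03,0,0,0],[1,0,0,0,0,0,0]]
  ]
}}

```text
t: 22.05
position: [0.4425, 0.1442, 0.0663]
ee_rot: [0.0, 0.998, 0.062, -0.0]
wrist_force: [-2.6, -0.2, 6.5]
finger_gap: 0.007
gripper_force: 3.4
```

{"fn": "servo_tool", "kwargs": {
  "increments": [
    [[1,0,0,0.03,0,0,0],[1,0,0,0,0,0,0]]
  ]
}}

```text
t: 22.25
position: [0.4426, 0.1442, 0.0657]
ee_rot: [0.001, 0.998, 0.062, -0.0]
wrist_force: [-9.0, -3.0, 28.1]
finger_gap: 0.007
gripper_force: 14.1
```

{"fn": "servo_tool", "kwargs": {
  "increments": [
    [[1,0,0,-0.3,0,0,0],[1,0,0,-0.5,0,0,0],[1,0,0,-0.6,0,0,0],[1,0,0.4,-0.5,0,0,0],[1,0,0.6,0,0,0,0],[1,0,0.6,0,0,0,0],[1,0,0.6,0,0,0,0],[1,0,0,0,0,0,0]]
  ]
}}

```text
t: 23.05
position: [0.4634, -0.0258, 0.2062]
ee_rot: [0.001, 0.998, 0.057, 0.0]
wrist_force: [-1.0, -0.1, 0.6]
finger_gap: 0.006
gripper_force: 0.0
```

Run:
```python
from h import *
shot('scene','end_s',(180,140,390,300),3.7)
find('scene',['flap_pinch','flap_hinge','slide_glass','tuner_clip','jack_adapter_gold'],n=1)
ctrl.read_camera('top');find('top',['flap_pinch','flap_hinge','tab_l'],n=2)
print(ctrl.state()['t'],ctrl.state()['wrist_force'])
```

```text
scene spot_point flap_pinch 0.69 [0.4443 0.1477 0.0456] [285. 256.]
scene spot_point flap_hinge 0.64 [0.5839 0.1617 0.0419] [236. 225.]
scene spot_point slide_glass 0.54 [ 6.581e-01 -1.736e-01 -4.000e-04] [316. 152.]
scene spot_point tuner_clip 0.76 [ 0.3756 -0.0661 -0.0021] [375. 228.]
scene spot_point jack_adapter_gold 0.62 [0.4845 0.2667 0.0336] [226. 286.]
top spot_point flap_pinch 0.77 [0.4449 0.1455 0.0357] [252. 235.]
top spot_point flap_hinge 0.97 [0.5844 0.162  0.044 ] [247. 174.]Traceback (most recent call last):
  File "<stdin>", line 4, in <module>
  File "h.py", line 22, in find
    for d in getattr(ctrl,f)(cam,k)[:n]:
             ~~~~~~~~~~~~~~~^^^^^^^
ValueError: it knows: capo, flap_hinge, flap_pinch, gig_box, harmonica, jack_adapter_gold, pad_free, pad_used, slide_glass, tuner_clip
```

View pics/end_s.png

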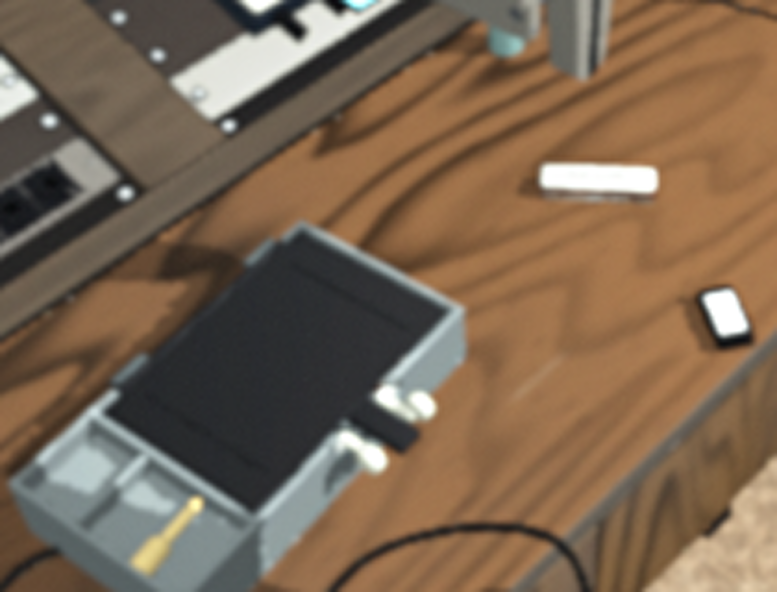

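The flap is flush and its tabs at (420,405) and (370,455) are sprung out. The tongue gave a hard stop at 28 N, and the bystanders are in place.

```bash
python3 -c "
from station import ctrl
print(ctrl.sign_off())"
```

```text
the job is handed in; nothing more can be done
None
```

The harmonica lies flat in the empty right-hand lower bay, the flap is shut with its tabs sprung out, the capo, adapter, slide and tuner look undisturbed, and the job was handed in at about 23 s (no verdict was returned).

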